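Level the bench salinometer with a packing wedge

ROBOT

A 6-joint arm with a two-finger parallel gripper is mounted at the origin on a cart in front of the work surface, level with it; the furniture and walls round the work are solid. World frame = base frame: x ahead of the robot, y to its left, z up, the work surface at z = 0. Lengths are in m, angles in rad, forces in N, time in s.
With the tool pointing down it reaches from about 0.25 to 0.725 m from the base axis. Payload 4 kg.
Tool frame: the origin (TCP) lies midway between the tips of the shut fingers; the grasp point (between the pads) lies bot.pinch_z behind it (bot.pinch_z is the distance from the TCP to the grasp point, in m); z points along the fingers, y is the line along which they close (so a half turn about z gives the same grasp; the last joint's range is limited). The gripper opens to 85 mm and grips with 20 to 120 N. Pads are 22 mm wide; open, the fingers measure 114 mm over their backs; the gripper's body (76 mm by 85 mm) begins 54 mm behind the grasp point. The pads swing forward as they close: fully open they stand 13 mm farther back than shut.
Start: joints at [1.28, 0.241, 0.005, 1.335, 0, 1.571], TCP at [0.143, 0.479, 0.231] pointing down, gripper open.
Joint ranges: [-2.72, 2.72], [-1.05, 1.87], [-1.09, 1.28], [-1.99, 2.15], [-1.42, 1.44], [-3.14, 3.14]. Speed limits (rad/s): [2.79, 2.79, 3.14, 3.14, 3.14, 3.14].

INTERFACE

Orientations are given as a unit quaternion [x, y, z, w].
In Python, from workcell import bot gives the robot as it stands.
- The arm moves only by the shell command python3 jog.py 'ROWS'. ROWS is a JSON object with one list for each field, all of the same length, 1 to 10, a row being the entries at one place: rx, ry, rz (a rotation vector in rad), sx, sy, sz (the shift in m), aperture (the finger opening in m); each row is the pose to reach, as a shift and turn from the pose commanded when the command began, along the tool's axes at that moment; what a row does not reach only later rows make up. A row lasts 1/8 s, in which the tool goes at most 0.0625 m and 0.188 rad, less where a joint would pass 70% of its speed; a pose out of reach is approached as far as the arm can. The fingers move at their own pace and stop on an object; the grip force is fixed at half the most. Time passes only in rows, so rows that do not move let the fingers close. It prints the time, the measured TCP pose, the force, the opening and the grip force at its end. Input that does not fit is refused with a message, and nothing moves.
- bot.get_obs(): the state, without advancing time (a new reading comes with each control period).
- bot.camera(name): name is "scene" or "top" or "wrist"; returns the picture (400x640x3 uint8, red, green, blue); there is no depth.
- bot.calibration(name): a dict with "mtx" (3x3 intrinsics, pixels), "k1" (the pictures are not rectified: a ray, as slopes to the right and down, at radius r is drawn at 1 + k1 r^2 times it, then the intrinsics apply), "R" (3x3) and "t" (3): a world point X has camera coordinates R X + t. Camera axes: x right, y down, z forward; pixel columns grow to the right and rows downward; lengths in m; the calibration is good to about 2 mm. A picture is of the moment at which its call begins: read the wrist's pose just before it. calibration takes no time and is no camera call; for the wrist camera it gives the pose at the moment of the call.
- bot.job_done(): hands the job in; it is judged then, once.
The state is a dict: "clock": time; "joint_pos": joint angles; "joint_vel": joint speeds; "tau": joint torques, N m; "eef_pos": TCP position; "tool_rot": TCP orientation; "ft_force": force on the tool from outside, world axes, zero at the start; "ft_torque": the same for the moment, N m; "grip_width": finger opening in m; "grasp_force": force on a finger pad.
Only numpy, scipy, OpenCV 4.12 (cv2) and the standard library are available. Lean on these libraries where they do the work, as an engineer would, in place of code of your own. Each camera call takes 0.05 s, during which the arm holds its last target. There are 200 camera calls.

TASK

The salinometer leans to the right because the screw of its single right-hand foot has seized too short. Lay the yellow spirit level on its flat top, lengthwise across it from left to right, then push the thin end of the orange wedge straight in under that foot until the bubble stands between the two black lines. Leave the wedge bearing under the foot and the level on top, and do not shove the salinometer along the bench or disturb the things around it.

Things in the scene. Friction and masses are not known exactly. Their poses are not given: they have to be found in the camera images.
- salinometer: Light grey box, 2.2 kg, loose, dark panel towards the robot. 180 mm wide along its x (right to left as seen from the robot), 190 mm along its y (back to front). Origin on its midline in the plane of the undersides of its pair of left feet (x +68, y +-70 mm). It leans 3 to 4.5 degrees to its right (-x). About an eighth of its weight is on the right foot; pushing the wedge in takes about 4 to 8 N.
- top_centre (a point): Centre of the salinometer's flat, free top (180 x 190 mm), 148 mm above the plane of the left feet; axes as the salinometer's.
- shell_side (a point): Middle of the lower edge of the shell's right side (-x), 48 mm above the plane of the left feet, 32 mm outside the single foot. The wall rises 100 mm from here, so near the wedge's last place a vertical gripper hits it: lean the tool away from the wall by 30 to 45 degrees, fingers pointing down and towards the foot. Below it a dark chassis, 15 mm further in, reaches down to 32 mm above that plane.
- foot_tip (a point): Lowest point of the domed steel right foot (14 mm radius), on the bench at the start; at x -58, y 0 of the salinometer, reached from the right under the shell, along +x. Seized 7 to 10 mm (differs from start to start) above the plane of the left feet: lifting the tip by that much levels the box. It is 126 mm from the line of the left feet.
- wedge: Orange plastic wedge, 79 mm long (x) x 28 wide (y), 50 g, on its flat underside. Origin at the middle of the underside; x points to the thin end. Tail from x -39.5 to -19.5 mm, 15 mm high, flat-topped, is gripped across the 28 mm; from there the top slopes (0.229 mm per mm, 13 degrees) down to 1.5 mm at x +39.5. It stays where it is left under load.
- level: Yellow spirit level with black ends, 150 mm long (x) x 22 mm wide (y) x 34 mm high (z), 160 g. Origin at the middle of the underside, x along its length. A green vial 50 mm long lies in the top at the middle, with a pale bubble 10 mm long and two black lines at +-9.2 mm from the middle. To be gripped across the 22 mm. It may lie either way round.
- bubble (a joint): Offset of the bubble from the middle of the vial along the level's x, in m. It floats towards the higher end, 0.5 m per radian (8.7 mm per degree) of slope, stopped at +-17 mm; it takes about 1.5 s to come to rest. Between the lines: within +-3.5 mm.
- tie_carton: Brown and blue carton, 96 x 69 x 43 mm, left of the instrument; leave it alone. Origin at the centre of the underside.
- seal_carton: White and green carton, 111 x 86 x 53 mm, at the back right of the instrument; leave it alone. Origin at the centre of the underside.
- grease_pot: White pot with red lid, 61 mm wide, 58 mm high, at the left; leave it alone. Origin at the centre of the underside.
- reagent_bottle: Brown bottle with black cap, 56 mm wide, 119 mm high, at the back left; leave it alone. Origin at the centre of the underside.
- black_tape: Roll of black tape lying flat, 72 mm across, 19 mm high, at the left; leave it alone. Origin at the centre of the underside.

How it is judged:
By the outcome, as a careful person would: the job done as asked, in the order asked, and still so for the second after the job is handed in, with the robot touching nothing.
It also fails if it takes over 72 s, if anything falls off the work surface, if the arm or the gripper's body presses on something with over 40 N, if the wrist force passes 120 N, or if a joint passes its speed limit or range.

## Working session

There is one attempt and no reset: what is moved stays moved. The work goes in short steps, Python scripts to look and compute and a shell command to move; the robot and the scene stay as the last step left them, time stands still between calls to the robot, and variables do not carry over. Pictures are saved under pics/ and viewed, at most 10 in all, crops included, and the job is handed in when it is done.

```bash
ls; mkdir -p pics; python3 - <<'E'
from workcell import bot
import cv2,numpy as np
o=bot.get_obs();print({k:np.round(v,3) for k,v in o.items()},bot.pinch_z)
for n in("scene","top"):
    im=bot.camera(n);cv2.imwrite(f"pics/{n}0.png",im[...,::-1])
    c=bot.calibration(n);print(n,c)
E
```

```text
jog.py
pics
workcell.py
{'clock': np.float64(0.0), 'joint_pos': array([1.28 , 0.241, 0.004, 1.335, 0.   , 1.571]), 'joint_vel': array([-0.   ,  0.   ,  0.001,  0.   , -0.   ,  0.   ]), 'tau': array([-1.0000e-03, -3.7232e+01,  2.5241e+01,  1.7000e-02, -0.0000e+00,
       -0.0000e+00]), 'eef_pos': array([0.143, 0.478, 0.23 ]), 'tool_rot': array([ 0.145,  0.989, -0.001, -0.   ]), 'ft_force': array([-0.855,  0.137, -0.408]), 'ft_torque': array([ 0.022, -0.033, -0.031]), 'grasp_force': np.float64(0.0), 'grip_width': np.float64(0.086)} 0.0187
scene {'mtx': array([[375.05386422,   0.        , 316.94012054],
       [  0.        , 375.05386422, 199.3169237 ],
       [  0.        ,   0.        ,   1.        ]]), 'k1': 0.02068556472034176, 'R': array([[ 0.89258304, -0.45083845, -0.00634064],
       [-0.31329908, -0.61004277, -0.72779908],
       [ 0.32425175,  0.65160764, -0.6857611 ]]), 't': array([-0.49113653,  0.30029317,  0.92568659])}
top {'mtx': array([[373.6523262 ,   0.        , 312.40672634],
       [  0.        , 373.6523262 , 197.14152162],
       [  0.        ,   0.        ,   1.        ]]), 'k1': -0.06757692044562039, 'R': array([[ 0.01377667, -0.99978077, -0.0157678 ],
       [-0.98936059, -0.0113456 , -0.14504101],
       [ 0.14483032,  0.01759822, -0.9893    ]]), 't': array([0.0386596 , 0.58164201, 1.06400022])}
```

View pics/scene0.png

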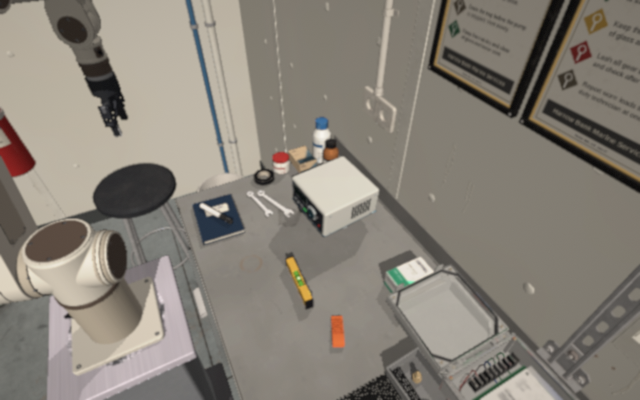

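View pics/top0.png

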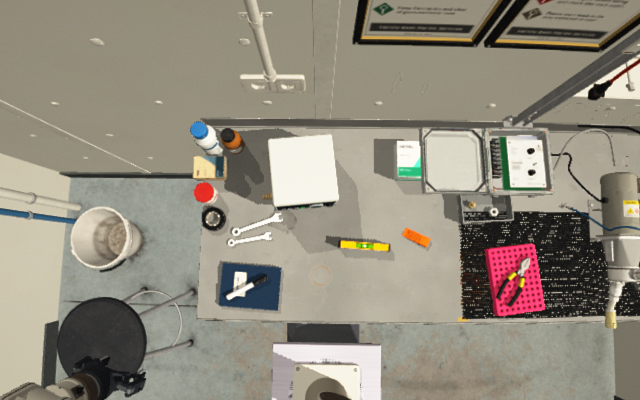

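Scene: level lies at about (298,280), wedge at (337,331), and the box at (335,195). Top: level at (364,245) with its green vial in the middle, wedge at (417,238), box top from (269,137) to (338,205). Next I'll segment these and get rough positions.

```bash
cat > h.py <<'E'
from workcell import bot
import cv2,numpy as np
from scipy.spatial.transform import Rotation as Ro
def rays(c,p):
    p=np.asarray(p,float).reshape(-1,1,2)
    u=cv2.undistortPoints(p,c['mtx'],np.array([c['k1'],0,0,0])).reshape(-1,2)
    d=np.c_[u,np.ones(len(u))]@c['R']; return -c['R'].T@c['t'],d
def onz(c,p,z):
    o,d=rays(c,p); return o+d*((z-o[2])/d[:,2])[:,None]
def tri(cs,ps):
    A=[];b=[]
    for c,p in zip(cs,ps):
        o,d=rays(c,p);d=d[0]/np.linalg.norm(d[0]);P=np.eye(3)-np.outer(d,d);A.append(P);b.append(P@o)
    A=np.vstack(A);b=np.hstack(b);x=np.linalg.lstsq(A,b,rcond=None)[0];return x,np.linalg.norm(A@x-b)
def proj(c,X):
    return cv2.projectPoints(np.asarray(X,float).reshape(-1,3),cv2.Rodrigues(c['R'])[0],c['t'],c['mtx'],np.array([c['k1'],0,0,0]))[0].reshape(-1,2)
def seg(im,lo,hi,n=1):
    m=cv2.inRange(cv2.cvtColor(im,cv2.COLOR_RGB2HSV),lo,hi)
    k,l,s,ce=cv2.connectedComponentsWithStats(m)
    i=np.argsort(-s[1:,4])[:n]+1
    return [(s[j],ce[j],cv2.minAreaRect(np.argwhere(l==j)[:,::-1].astype(np.float32))) for j in i]
def snap(n,name=None):
    c=bot.calibration(n);im=bot.camera(n)
    if name: cv2.imwrite(f'pics/{name}.png',im[...,::-1])
    return c,im
OR=((4,180,120),(13,255,255));YE=((20,150,120),(32,255,255))
def tool():
    o=bot.get_obs();return o['eef_pos'],Ro.from_quat(o['tool_rot'])
E
cat > a.py <<'E'
from h import *
im=cv2.imread('pics/top0.png')[...,::-1];c=bot.calibration('top')
for nm,r,z in(('wedge',OR,.01),('level',YE,.034)):
    for s,ce,q in seg(im,*r,n=2):
        print(nm,s[4],ce.round(1),[np.round(v,1) for v in q],onz(c,cv2.boxPoints(q),z).round(3).tolist(),onz(c,ce,z).round(4))
print('box',onz(c,[[269,137],[334,136],[338,204],[272,206]],.145).round(3).tolist())
cv2.imwrite('pics/topc.png',cv2.resize(im[110:270,180:450][...,::-1],None,fx=2.9,fy=2.9,interpolation=cv2.INTER_CUBIC))
w=bot.calibration('wrist');p,R=tool()
print('wrist in tool',R.inv().apply(-w['R'].T@w['t']-p).round(3),(w['R']@R.as_matrix()).round(3).tolist(),w['mtx'][0,0])
E
python3 a.py
```

```text
wedge 152 [413.3 236.3] [array([415.7, 237.1]), array([26.4,  8.5]), np.float64(26.6)] [[0.474, -0.225, 0.01], [0.497, -0.236, 0.01], [0.462, -0.307, 0.01], [0.439, -0.295, 0.01]] [[ 0.4703 -0.2587  0.01  ]]
wedge 86 [234.  141.7] [array([234.3, 140.8]), array([11.4, 16.6]), np.float64(33.7)] [[0.75, 0.324, 0.01], [0.795, 0.297, 0.01], [0.774, 0.266, 0.01], [0.729, 0.293, 0.01]] [[0.7592 0.2956 0.01  ]]
level 287 [364.2 245.3] [array([364.1, 245.3]), array([48.5,  7.3]), np.float64(4.4)] [[0.436, -0.036, 0.034], [0.457, -0.037, 0.034], [0.447, -0.179, 0.034], [0.426, -0.177, 0.034]] [[ 0.4416 -0.1077  0.034 ]]
level 238 [544.4  42.6] [array([547. ,  42.6]), array([102.2,   3. ]), np.float64(2.4)] [[1.1, -0.544, 0.034], [1.111, -0.546, 0.034], [1.112, -0.9, 0.034], [1.101, -0.898, 0.034]] [[ 1.1045 -0.7092  0.034 ]]
box [[0.733, 0.166, 0.145], [0.737, -0.013, 0.145], [0.548, -0.025, 0.145], [0.541, 0.152, 0.145]]
wrist in tool [ 0.067 -0.001 -0.144] [[-0.0, 1.0, 0.0], [-0.965, 0.0, -0.262], [-0.262, -0.0, 0.965]] 346.7415789290362
```

View pics/topc.png

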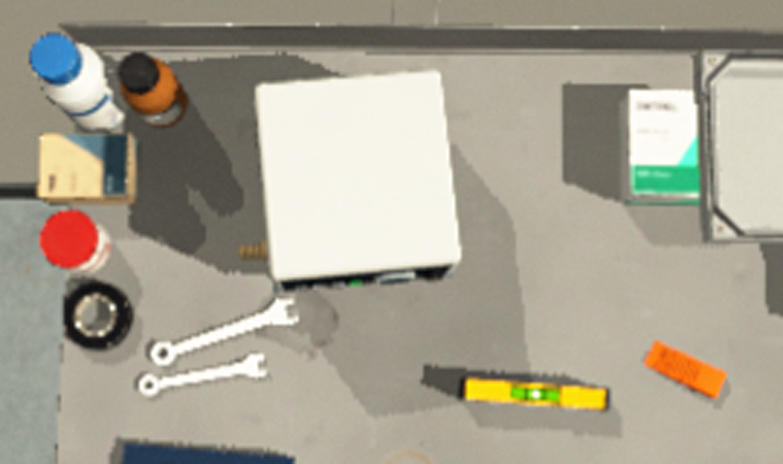

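Rough values are consistent. The level is near (0.44,-0.108), the wedge near (0.468,-0.265), and the box top centre near (0.64,0.07). Moving the wrist camera over the level and wedge.

```bash
python3 jog.py '{"rx":[0, 0, 0, 0, 0, 0, 0, 0, 0, 0], "ry":[0, 0, 0, 0, 0, 0, 0, 0, 0, 0], "rz":[0.2, 0.35, 0.5, 0.6, 0.75, 0.85, 0.95, 1.05, 1.2, 1.3], "sx":[-0.043, -0.085, -0.128, -0.17, -0.212, -0.255, -0.298, -0.34, -0.383, -0.425], "sy":[-0.047, -0.092, -0.138, -0.184, -0.23, -0.276, -0.322, -0.368, -0.414, -0.46], "sz":[0, 0, 0, 0, 0, 0, 0, 0, 0, 0], "aperture":[0.085, 0.085, 0.085, 0.085, 0.085, 0.085, 0.085, 0.085, 0.085, 0.085]}'; python3 jog.py '{"rx":[0, 0], "ry":[0, 0], "rz":[0.05, 0.05], "sx":[0.06, 0.06], "sy":[0.015, 0.015], "sz":[0, 0], "aperture":[0.085, 0.085]}'
python3 - <<'E'
from h import *
print(bot.get_obs()['joint_pos'].round(3),tool()[0].round(3),tool()[1].as_matrix().round(3).tolist())
E
```

```text
clock: 1.35
eef_pos: [0.4184, -0.0845, 0.2312]
tool_rot: [0.716, 0.699, 0.0, -0.0]
ft_force: [1.8, 1.0, 0.6]
grip_width: 0.0849
grasp_force: 0.0
clock: 1.6
eef_pos: [0.4347, -0.023, 0.2306]
tool_rot: [0.732, 0.681, -0.0, -0.001]
ft_force: [-0.6, 0.3, 0.4]
grip_width: 0.0849
grasp_force: 0.0
[-5.400e-02  1.140e-01 -1.520e-01  1.306e+00  1.000e-03  1.589e+00] [ 0.435 -0.023  0.231] [[0.072, 0.997, -0.001], [0.997, -0.072, 0.001], [0.001, -0.001, -1.0]]
```

```bash
python3 jog.py '{"rx":[0, 0, 0, 0], "ry":[0, 0, 0, 0], "rz":[0, 0, 0, 0], "sx":[-0.06, -0.12, -0.12, -0.12], "sy":[0.01, 0.02, 0.02, 0.02], "sz":[0, 0, 0, 0], "aperture":[0.085, 0.085, 0.085, 0.085]}'
cat > b.py <<'E'
from h import *
import sys
c,im=snap('wrist',sys.argv[1])
print(tool()[0].round(4))
for nm,r,z in(('wedge',OR,.01),('level',YE,.034)):
    for s,ce,q in seg(im,*r,n=2):
        print(nm,s[4],ce.round(1),q[1],cv2.boxPoints(q).round(1).tolist(),onz(c,cv2.boxPoints(q),z).round(4).tolist(),onz(c,ce,z).round(4))
E
python3 b.py w1
```

```text
clock: 2.1
eef_pos: [0.4453, -0.143, 0.2309]
tool_rot: [0.731, 0.682, -0.0, -0.001]
ft_force: [-0.3, 0.4, 0.6]
grip_width: 0.0848
grasp_force: 0.0
[ 0.4454 -0.1425  0.2311]
wedge 1562 [344.8 271.1] (24.000959396362305, 67.92288208007812) [[320.70001220703125, 298.20001220703125], [346.5, 235.39999389648438], [368.70001220703125, 244.5], [342.8999938964844, 307.29998779296875]] [[0.4373, -0.2991, 0.01], [0.4715, -0.2214, 0.01], [0.4961, -0.2342, 0.01], [0.463, -0.3133, 0.01]] [[ 0.4675 -0.2655  0.01  ]]
level 2223 [309.7 131.3] (145.22613525390625, 20.485898971557617) [[298.5, 61.0], [319.0, 60.79999923706055], [320.79998779296875, 206.0], [300.29998779296875, 206.1999969482422]] [[0.4339, -0.0369, 0.034], [0.4529, -0.038, 0.034], [0.4453, -0.1779, 0.034], [0.4243, -0.1768, 0.034]] [[ 0.4396 -0.1019  0.034 ]]
level 1 [319. 160.] (0.0, 0.0) [[319.0, 160.0], [319.0, 160.0], [319.0, 160.0], [319.0, 160.0]] [[0.4466, -0.1305, 0.034], [0.4466, -0.1305, 0.034], [0.4466, -0.1305, 0.034], [0.4466, -0.1305, 0.034]] [[ 0.4466 -0.1305  0.034 ]]
```

View pics/w1.png

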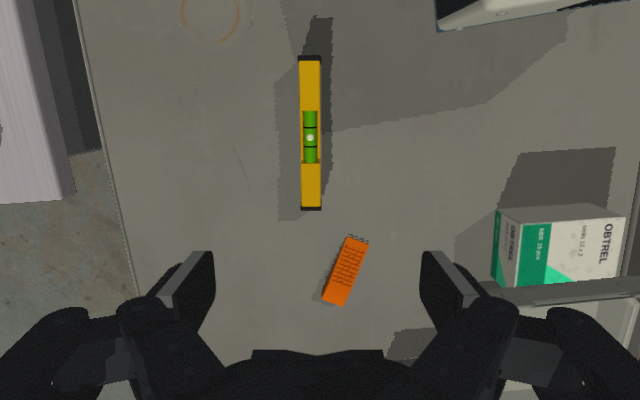

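The wrist view shows the level with its ends at (310,57) and (312,209), and the vial at (310,137). The wedge has its thin, ribbed end at about (357,239) and its tail at (333,300). Next: triangulate heights and compute the grasp move.

```bash
cat > c.py <<'E'
from h import *
w=bot.calibration('wrist');t=bot.calibration('top')
print('vial',tri([w,t],[[310,137],[364.1,245.4]]))
print('wedge mid',tri([w,t],[[344.8,271.1],[415.7,237.1]]))
e=onz(w,[[310,56.5],[311.7,210]],.034);print(e,np.linalg.norm(e[0]-e[1]))
ctr=e.mean(0);d=e[0]-e[1];print('yaw',np.degrees(np.arctan2(d[1],d[0])),ctr)
p,R=tool();ty=R.as_matrix()[:,1];print('tool y ang',np.degrees(np.arctan2(ty[1],ty[0])))
g=np.array([ctr[0],ctr[1],.006]);print('move tool',R.inv().apply(g-p))
E
python3 c.py
```

```text
vial (array([ 0.44051202, -0.10426288,  0.06131882]), np.float64(0.00044420698210414345))
wedge mid (array([ 0.46804952, -0.26655345,  0.00717548]), np.float64(8.259926735764393e-05))
[[ 0.44492369 -0.03328201  0.034     ]
 [ 0.43584815 -0.18121891  0.034     ]] 0.1482150177604946
yaw 86.48945698107929 [ 0.44038592 -0.10725046  0.034     ]
tool y ang -3.8984264499886914
move tool [ 0.03472153 -0.00712994  0.22510856]
```

Height from the top camera is poorly conditioned, because its rays run nearly parallel to the wrist camera's. The known 150 mm length supports a height of 34 mm. I'll descend partway and triangulate again from there.

```bash
python3 jog.py '{"rx":[0, 0, 0, 0], "ry":[0, 0, 0, 0], "rz":[0, 0, 0, 0], "sx":[0.03, 0.035, 0.035, 0.035], "sy":[-0.007, -0.007, -0.007, -0.007], "sz":[0.05, 0.1, 0.13, 0.13], "aperture":[0.085, 0.085, 0.085, 0.085]}'
python3 b.py w2
```

```text
clock: 2.65
eef_pos: [0.4389, -0.106, 0.0995]
tool_rot: [0.73, 0.683, -0.002, -0.002]
ft_force: [-0.3, 0.2, 0.4]
grip_width: 0.0849
grasp_force: 0.0
[ 0.4406 -0.1068  0.1011]
wedge 381 [383.8 348.7] (32.88768768310547, 14.546476364135742) [[364.6000061035156, 351.20001220703125], [369.20001220703125, 337.3999938964844], [400.3999938964844, 347.79998779296875], [395.79998779296875, 361.6000061035156]] [[0.4671, -0.2324, 0.01], [0.4711, -0.2196, 0.01], [0.4958, -0.2312, 0.01], [0.4921, -0.2443, 0.01]] [[ 0.4825 -0.2311  0.01  ]]
level 3170 [320.1 152.3] (149.0, 33.0) [[304.0, 100.0], [337.0, 100.0], [337.0, 249.0], [304.0, 249.0]] [[0.4345, -0.0372, 0.034], [0.4537, -0.0384, 0.034], [0.4489, -0.132, 0.034], [0.4274, -0.1307, 0.034]] [[ 0.4419 -0.0684  0.034 ]]
level 1759 [320.4 281.1] (59.0, 29.0) [[306.0, 252.0], [335.0, 252.0], [335.0, 311.0], [306.0, 311.0]] [[0.4285, -0.1329, 0.034], [0.4475, -0.1341, 0.034], [0.4452, -0.1782, 0.034], [0.4252, -0.177, 0.034]] [[ 0.4366 -0.1546  0.034 ]]
```

View pics/w2.png

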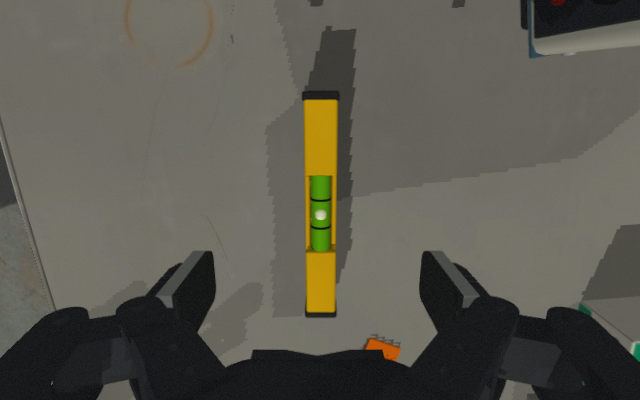

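The vial is at (320,213) and the level's ends are at y≈93 and y≈315, centred between the fingers. Both wrist views agree on a top height of 34 mm (ends at y = -0.037 and -0.177 each time). Descending to grip.

```bash
python3 jog.py '{"rx":[0, 0, 0, 0, 0, 0, 0, 0, 0], "ry":[0, 0, 0, 0, 0, 0, 0, 0, 0], "rz":[0, 0, 0, 0, 0, 0, 0, 0, 0], "sx":[0, 0, 0, 0, 0, 0, 0, 0, 0], "sy":[0, 0, 0, 0, 0, 0, 0, 0, 0], "sz":[0.05, 0.085, 0.095, 0.095, 0.095, 0.095, 0.095, 0.095, 0.095], "aperture":[0.085, 0.085, 0.085, 0.085, 0.01, 0.01, 0.01, 0.01, 0.01]}'
```

```text
clock: 3.82
eef_pos: [0.4417, -0.1086, 0.007]
tool_rot: [0.731, 0.682, 0.0, 0.0]
ft_force: [-1.0, -0.8, 5.6]
grip_width: 0.0211
grasp_force: 60.3
```

Gripped at 21 mm opening and 60 N. Lifting and looking at the box top from two wrist positions.

```bash
python3 jog.py '{"rx":[0, 0, 0, 0, 0, 0, 0, 0], "ry":[0, 0, 0, 0, 0, 0, 0, 0], "rz":[0, 0, 0, 0, 0, 0, 0, 0], "sx":[0, 0, 0, 0, 0.02, 0.06, 0.06, 0.06], "sy":[0, 0, 0, 0.01, 0.03, 0.05, 0.05, 0.05], "sz":[-0.03, -0.09, -0.15, -0.21, -0.26, -0.29, -0.29, -0.29], "aperture":[0.01, 0.01, 0.01, 0.01, 0.01, 0.01, 0.01, 0.01]}'
python3 - <<'E'
from h import *
import pickle
c,im=snap('wrist','w3');pickle.dump(c,open('c3.pkl','wb'));print(tool()[0])
E
python3 jog.py '{"rx":[0, 0, 0, 0, 0], "ry":[0, 0, 0, 0, 0], "rz":[0, 0, 0, 0, 0], "sx":[0.05, 0.11, 0.11, 0.11, 0.11], "sy":[0, 0, 0, 0, 0], "sz":[0, 0, 0, 0, 0], "aperture":[0.01, 0.01, 0.01, 0.01, 0.01]}'
python3 - <<'E'
from h import *
import pickle
c,im=snap('wrist','w4');pickle.dump(c,open('c4.pkl','wb'));print(tool()[0])
a=cv2.imread('pics/w3.png')
cv2.imwrite('pics/w34.png',np.hstack([a[:,240:],im[:,240:,::-1]]))
E
```

```text
clock: 4.82
eef_pos: [0.4946, -0.052, 0.2951]
tool_rot: [0.731, 0.682, -0.001, -0.001]
ft_force: [0.2, -0.6, -2.1]
grip_width: 0.021
grasp_force: 59.4
[ 0.49417262 -0.05232235  0.29479207]
clock: 5.5
eef_pos: [0.5027, 0.0562, 0.2958]
tool_rot: [0.732, 0.681, -0.001, -0.0]
ft_force: [-0.7, -0.2, -1.0]
grip_width: 0.0208
grasp_force: 59.3
[0.5028092  0.05617393 0.29601307]
```

View pics/w34.png

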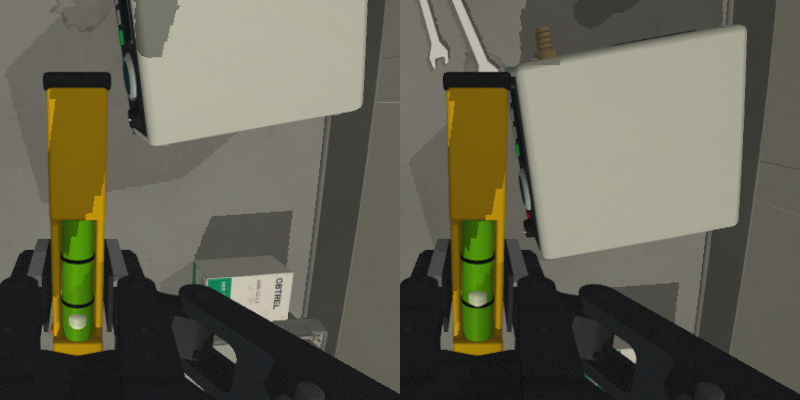

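View w3 shows the front-right corner at (390,145) and back-right at (603,108). View w4 has corners FL (356,67), FR (386,258), BR (578,222), BL (586,27). Fitting the box pose.

```bash
cat > d.py <<'E'
from h import *
import pickle
from scipy.optimize import least_squares
c3,c4=[pickle.load(open(f'c{i}.pkl','rb')) for i in(3,4)];t=bot.calibration('top')
X=lambda a,b:[a*.089,b*.094,.148]   # rounded corners
FL,FR,BR,BL=X(1,1),X(-1,1),X(-1,-1),X(1,-1)
obs=[(c4,[FL,FR,BR,BL],[[356,67],[386,258],[578,222],[586,27]]),(c3,[FR,BR],[[390,145],[603,108]])]
def frame(v):
    R=Ro.from_euler('ZY',[v[2],-v[3]]);return R,np.array([v[0],v[1],-.068*np.sin(v[3])])
def f(v):
    R,o=frame(v);return np.concatenate([(proj(c,R.apply(P)+o)-q).ravel() for c,P,q in obs])
s=least_squares(f,[.64,.07,1.6,.065]);print(s.x.round(4),np.degrees(s.x[2:]).round(2),s.fun.round(1))
s2=least_squares(lambda v:f([*v,.065]),s.x[:3]);print('lean fixed',s2.x.round(4),np.degrees(s2.x[2]),s2.fun.round(1))
v=[*s2.x,.065];R,o=frame(v);pickle.dump(v,open('box.pkl','wb'))
for n,P in(('top',[0,0,.148]),('foot',[-.058,0,.0085]),('shell',[-.09,0,.048])):print(n,(R.apply(P)+o).round(4))
z=onz(t,[[269,137],[334,136],[338,204],[272,206]],.145);print('top cam ctr',z.mean(0))
E
python3 d.py
```

```text
[0.6412 0.0853 1.6934 0.0909] [97.02  5.21] [-0.4 -0.1 -1.8  1.8 -1.   1.8  3.2 -4.8  1.3  2.5 -1.7  0.3]
lean fixed [0.6407 0.0821 1.6879] 96.71221886408878 [-1.3 -1.8 -2.6  3.1  0.8  3.6  2.4 -5.2  0.5  2.3  0.5  0.7]
top [0.6418 0.0726 0.1433]
foot [6.475e-01 2.410e-02 3.000e-04]
shell [ 0.6515 -0.0102  0.0376]
top cam ctr [0.63973275 0.07029332 0.145     ]
```

The fit has about 5 px of residual at BL, so I'll extract the corners by segmentation.

```bash
python3 - <<'E'
import cv2,numpy as np
for n,p in(('w4',(500,150)),('w3',(520,60)),('top0',(305,170))):
    g=cv2.GaussianBlur(cv2.imread(f'pics/{n}.png'),(3,3),0);v=g[p[1],p[0]].astype(int)
    m=cv2.inRange(g,np.clip(v-28,0,255).astype(np.uint8),np.clip(v+28,0,255).astype(np.uint8))
    m=cv2.morphologyEx(m,cv2.MORPH_OPEN,np.ones((5,5)))
    k,l=cv2.connectedComponents(m);m=(l==l[p[1],p[0]]).astype(np.uint8)
    c=max(cv2.findContours(m,0,2)[0],key=cv2.contourArea)
    h=cv2.convexHull(c);print(n,v,m.sum(),cv2.approxPolyDP(h,5,True).reshape(-1,2).tolist(),cv2.minAreaRect(c))
    # line fits per side via contour points
    q=c.reshape(-1,2).astype(float);
    if n!='w3':
        b=cv2.boxPoints(cv2.minAreaRect(c));L=[]
        for i in range(4):
            a,d=b[i],b[(i+1)%4];u=(d-a)/np.linalg.norm(d-a);s=(q-a)@u/np.linalg.norm(d-a);e=np.abs(np.cross(u,q-a))
            k=q[(s>.15)&(s<.85)&(e<14)];L.append(cv2.fitLine(k.astype(np.float32),cv2.DIST_HUBER,0,.01,.01).ravel())
        for i in range(4):
            A,B=L[i-1],L[i];t=np.linalg.solve(np.c_[A[:2],-B[:2]],B[2:]-A[2:])[0];print((A[2:]+t*A[:2]).round(1))
E
```

```text
w4 [150 169 169] 41256 [[583, 29], [575, 223], [385, 257], [359, 72]] ((484.5115661621094, 143.5669708251953), (194.64535522460938, 235.96670532226562), 80.21759033203125)
[357.6  69.7]
[584.2  27. ]
[580.8 223.2]
[385.2 260.2]
w3 [159 177 177] 26466 [[605, 0], [597, 108], [391, 143], [382, 58], [418, 0]] ((493.5, 72.0), (144.0, 223.0), 90.0)
top0 [235 245 247] 4152 [[330, 135], [337, 199], [275, 204], [270, 140]] ((303.2705078125, 169.4754180908203), (65.45734405517578, 64.00877380371094), 84.80557250976562)
[269. 140.]
[330.7 135. ]
[337.9 198.8]
[274.8 204.4]<stdin>:14: DeprecationWarning: Arrays of 2-dimensional vectors are deprecated. Use arrays of 3-dimensional vectors instead. (deprecated in NumPy 2.0)
```

```bash
cat > e.py <<'E'
import re
s=open('d.py').read().replace("[[356,67],[386,258],[578,222],[586,27]]","[[357.6,69.7],[385.2,260.2],[580.8,223.2],[584.2,27]]").replace("[[390,145],[603,108]])]","[[390,145],[601,108]]),(t,[FL,FR,BR,BL],[[274.8,204.4],[337.9,198.8],[330.7,135],[269,140]])]")
exec(s)
E
python3 e.py
```

```text
[0.6412 0.0844 1.6966 0.091 ] [97.21  5.21] [-2.2 -1.1 -0.6  0.7 -3.6  1.2  4.6 -3.9  1.7  3.9  0.4  1.  -1.1  2.3
  1.4  1.3  0.3 -1.3 -1.9 -0.8]
lean fixed [0.6407 0.0812 1.6913] 96.90272378150301 [-3.2 -2.7 -1.4  2.1 -1.8  3.   3.8 -4.2  0.9  3.7  2.7  1.4 -1.6  2.6
  1.2  1.6  0.4 -1.3 -2.  -0.6]
top [0.6418 0.0716 0.1433]
foot [6.477e-01 2.320e-02 3.000e-04]
shell [ 0.6518 -0.0111  0.0376]
top cam ctr [0.63973275 0.07029332 0.145     ]
```

```bash
cat >> e.py <<'E'
print('--- free half sizes, per view')
def ff(v,ob,lean=.065):
    R,o=frame([*v[:3],lean]);return np.concatenate([(proj(c,R.apply(np.array(P)*[v[3],v[4],1])+o)-q).ravel() for c,P,q in ob])
for nm,ob in(('w4',obs[:1]),('top',obs[2:]),('all',obs)):
    for lean in(.056,.078):
        r=least_squares(ff,[.64,.08,1.68,1,1],args=(ob,lean));R,o=frame([*r.x[:3],lean]);print(nm,lean,np.degrees(r.x[2]).round(2),r.x[3:].round(3),r.cost.round(1),'top',(R.apply([0,0,.148])+o).round(4),'foot',(R.apply([-.058,0,.0085])+o).round(4))
E
python3 e.py|sed -n '/---/,$p'
```

```text
--- free half sizes, per view
w4 0.056 97.14 [0.966 0.982] 3.6 top [0.642 0.072 0.144] foot [0.6482 0.0223 0.0014]
w4 0.078 97.39 [0.976 0.986] 10.1 top [0.6427 0.0712 0.1423] foot [ 0.6488  0.0246 -0.0013]
top 0.056 96.48 [0.958 0.955] 0.1 top [0.6432 0.0704 0.144 ] foot [0.6488 0.0206 0.0014]
top 0.078 96.61 [0.961 0.956] 0.0 top [0.6436 0.0703 0.1423] foot [ 0.649   0.0236 -0.0013]
all 0.056 96.75 [0.967 0.981] 14.3 top [0.6414 0.0716 0.144 ] foot [0.6473 0.0219 0.0014]
all 0.078 97.0 [0.973 0.987] 19.3 top [0.6423 0.0712 0.1423] foot [ 0.648   0.0246 -0.0013]
```

Views agree: yaw 96.9°, top centre (0.642,0.071,0.143), foot near (0.648,0.0225). Computing the level placing move.

```bash
cat > g.py <<'E'
from h import *
YAW,LEAN=np.radians(96.9),.065
BR=Ro.from_euler('ZY',[YAW,-LEAN]);B=BR.as_matrix();TOP=np.array([.642,.0713,.1432]);FOOT=np.array([.648,.0225,0])
def to(Rt,pt):
    p,R=tool();print('from',p.round(4),'rotvec',(R.inv()*Ro.from_matrix(Rt)).as_rotvec().round(3),'d',R.inv().apply(pt-p).round(4))
E
python3 -c "
from g import *
Rt=np.c_[B[:,0],-B[:,1],-B[:,2]]
to(Rt,TOP+B[:,2]*.067);to(Rt,TOP+B[:,2]*.007);print(bot.get_obs()['ft_force'])"
```

```text
from [0.5028 0.0562 0.296 ] rotvec [ 0.006  0.065 -0.193] d [0.0209 0.1386 0.0858]
from [0.5028 0.0562 0.296 ] rotvec [ 0.006  0.065 -0.193] d [0.0248 0.1379 0.1457]
[ 0.02778886  0.45231827 -1.54229729]
```

```bash
python3 jog.py '{"rx":[0, 0.003, 0.006, 0.006, 0.006, 0.006, 0.006, 0.006], "ry":[0.02, 0.04, 0.065, 0.065, 0.065, 0.065, 0.065, 0.065], "rz":[-0.06, -0.12, -0.193, -0.193, -0.193, -0.193, -0.193, -0.193], "sx":[0.006, 0.014, 0.021, 0.023, 0.024, 0.024, 0.024, 0.024], "sy":[0.05, 0.1, 0.138, 0.138, 0.138, 0.138, 0.138, 0.138], "sz":[0.01, 0.04, 0.086, 0.115, 0.13, 0.135, 0.135, 0.135], "aperture":[0.01, 0.01, 0.01, 0.01, 0.01, 0.01, 0.01, 0.01]}'
python3 -c "
from g import *
Rt=np.c_[B[:,0],-B[:,1],-B[:,2]]
to(Rt,TOP+B[:,2]*.007)"
```

```text
clock: 6.55
eef_pos: [0.6432, 0.072, 0.1636]
tool_rot: [0.662, 0.749, 0.023, -0.023]
ft_force: [-0.6, 0.9, -1.6]
grip_width: 0.021
grasp_force: 59.6
from [0.6432 0.072  0.1636] rotvec [ 0.004 -0.     0.003] d [-0.0019 -0.0013  0.0133]
```

```bash
python3 jog.py '{"rx":[0, 0, 0], "ry":[0, 0, 0], "rz":[0, 0, 0], "sx":[-0.001, -0.002, -0.002], "sy":[-0.001, -0.001, -0.001], "sz":[0.005, 0.01, 0.01], "aperture":[0.01, 0.01, 0.01]}'; python3 jog.py '{"rx":[0, 0], "ry":[0, 0], "rz":[0, 0], "sx":[0, 0], "sy":[0, 0], "sz":[0.0015, 0.0015], "aperture":[0.01, 0.01]}'; python3 jog.py '{"rx":[0, 0], "ry":[0, 0], "rz":[0, 0], "sx":[0, 0], "sy":[0, 0], "sz":[0.0015, 0.0015], "aperture":[0.01, 0.01]}'
```

```text
clock: 6.92
eef_pos: [0.6413, 0.0704, 0.1507]
tool_rot: [0.662, 0.749, 0.021, -0.024]
ft_force: [-0.1, -0.6, -0.5]
grip_width: 0.0209
grasp_force: 59.7
clock: 7.18
eef_pos: [0.6416, 0.0705, 0.1503]
tool_rot: [0.662, 0.749, 0.022, -0.024]
ft_force: [-0.3, -0.9, 1.7]
grip_width: 0.0215
grasp_force: 60.1
clock: 7.42
eef_pos: [0.6418, 0.0705, 0.1502]
tool_rot: [0.662, 0.749, 0.022, -0.024]
ft_force: [-3.2, -1.1, 8.0]
grip_width: 0.021
grasp_force: 61.1
```

Contact at 8 N. Relieve it, release, and retreat along the tool axis.

```bash
python3 jog.py '{"rx":[0, 0, 0, 0, 0, 0, 0, 0, 0], "ry":[0, 0, 0, 0, 0, 0, 0, 0, 0], "rz":[0, 0, 0, 0, 0, 0, 0, 0, 0], "sx":[0, 0, 0, 0, 0, 0, 0, 0, 0], "sy":[0, 0, 0, 0, 0, 0, 0, 0, 0], "sz":[-0.0015, -0.0015, -0.0015, -0.0015, -0.0015, -0.03, -0.08, -0.12, -0.12], "aperture":[0.01, 0.085, 0.085, 0.085, 0.085, 0.085, 0.085, 0.085, 0.085]}'
python3 - <<'E'
from h import *
c,im=snap('wrist','w5')
for s,ce,q in seg(im,*YE,n=2): print(s[4],ce.round(1),onz(c,cv2.boxPoints(q),.178).round(3).tolist())
print(tool()[0],tool()[1].as_matrix().round(3).tolist())
E
```

```text
clock: 8.55
eef_pos: [0.6445, 0.0629, 0.2727]
tool_rot: [0.662, 0.749, 0.025, -0.021]
ft_force: [0.7, 0.1, 0.9]
grip_width: 0.0849
grasp_force: 0.0
2364 [312.5 143. ] [[0.622, 0.138, 0.178], [0.641, 0.14, 0.178], [0.653, 0.048, 0.178], [0.632, 0.046, 0.178]]
1400 [313.3 258.2] [[0.634, 0.044, 0.178], [0.653, 0.046, 0.178], [0.658, 0.004, 0.178], [0.639, 0.002, 0.178]]
[0.64349335 0.06291968 0.26997059] [[-0.123, 0.992, -0.003], [0.99, 0.123, 0.065], [0.065, 0.005, -0.998]]
```

View pics/w5.png

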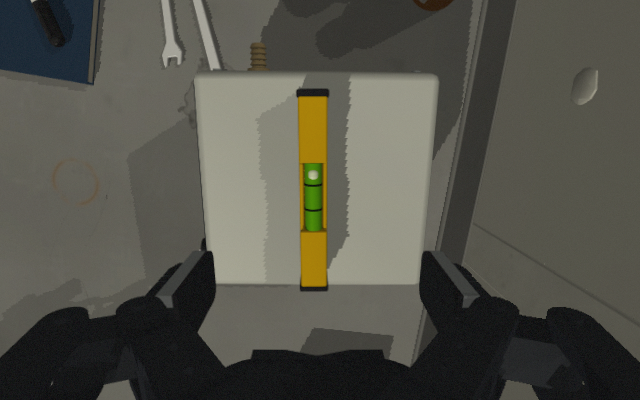

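The level sits squarely on the top. The bubble is at (313,175) against the vial middle at (313,197), so it is at its left stop as expected. Next, over to the wedge.

```bash
python3 -c "
from g import *
a=np.radians(66.6);x=np.array([np.cos(a),np.sin(a),0]);z=np.array([0,0,-1.]);Rt=np.c_[x,np.cross(z,x),z]
to(Rt,np.array([.468,-.266,.14]))
for q in([316.5,75],[319,283],[318,180]): print(onz(bot.calibration('wrist'),q,.145).round(4))
"
```

```text
from [0.6435 0.0629 0.27  ] rotvec [-0.013 -0.065  0.531] d [-0.3127 -0.2151  0.1089]
[[0.6308 0.1581 0.145 ]]
[[ 0.6535 -0.0085  0.145 ]]
[[0.6418 0.0789 0.145 ]]
```

```bash
python3 jog.py '{"rx":[0, 0, -0.005, -0.01, -0.012, -0.013, -0.013, -0.013, -0.013, -0.013], "ry":[-0.01, -0.02, -0.03, -0.04, -0.05, -0.065, -0.065, -0.065, -0.065, -0.065], "rz":[0.08, 0.16, 0.25, 0.34, 0.42, 0.5, 0.53, 0.53, 0.53, 0.53], "sx":[-0.045, -0.092, -0.14, -0.185, -0.23, -0.275, -0.31, -0.313, -0.313, -0.313], "sy":[-0.03, -0.063, -0.096, -0.127, -0.158, -0.19, -0.214, -0.215, -0.215, -0.215], "sz":[0, 0, 0.01, 0.03, 0.055, 0.08, 0.108, 0.109, 0.109, 0.109], "aperture":[0.085, 0.085, 0.085, 0.085, 0.085, 0.085, 0.085, 0.085, 0.085, 0.085]}'; python3 b.py w6
```

```text
clock: 9.85
eef_pos: [0.4677, -0.2656, 0.1394]
tool_rot: [0.835, 0.55, -0.001, -0.0]
ft_force: [0.6, 0.9, -0.2]
grip_width: 0.085
grasp_force: 0.0
[ 0.4678 -0.2656  0.1395]
wedge 3180 [318.4 188.2] (34.662906646728516, 98.515625) [[298.8999938964844, 236.1999969482422], [303.20001220703125, 137.6999969482422], [337.8999938964844, 139.3000030517578], [333.6000061035156, 237.6999969482422]] [[0.436, -0.298, 0.01], [0.4725, -0.2242, 0.01], [0.497, -0.2359, 0.01], [0.4624, -0.3107, 0.01]] [[ 0.4675 -0.2661  0.01  ]]
```

View pics/w6.png

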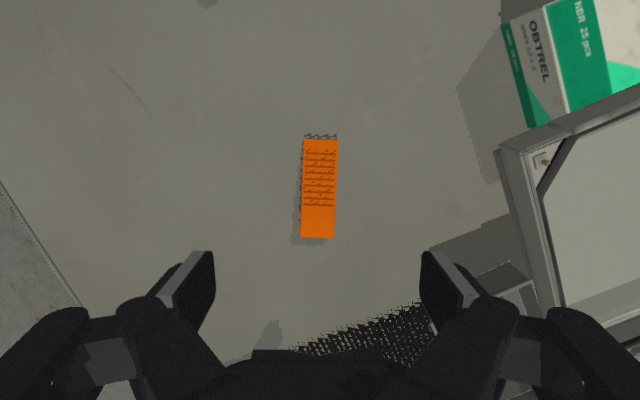

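The wedge's thin end is at the top, at (320,138), with a sliver of shadow. The plain tail is at the bottom, at (316,237). Computing its pose and the leaned grasp.

```bash
cat > k.py <<'E'
from g import *
def lean(yaw,th):
    f=np.array([np.cos(yaw),np.sin(yaw),0]);z=np.sin(th)*f-np.cos(th)*np.array([0,0,1.]);x=np.cos(th)*f+np.sin(th)*np.array([0,0,1.])
    return f,np.c_[x,np.cross(z,x),z]
TH=np.radians(42)
E
python3 - <<'E'
from k import *
c=bot.calibration('wrist')
t=onz(c,[[298.9,236.2],[333.6,237.7]],.015);h=onz(c,[[303.2,137.7],[337.9,139.3]],.0015)
a,b=t.mean(0),h.mean(0);d=(b-a)[:2];L=np.linalg.norm(d);yaw=np.arctan2(d[1],d[0])
print('len',L,'widths',np.linalg.norm(t[0]-t[1]),np.linalg.norm(h[0]-h[1]),'yaw',np.degrees(yaw),'ctr',(a+b)/2)
f,Rt=lean(yaw,TH);o=(a+b)/2;o[2]=0
g=o-.024*f+[0,0,.0095]
to(Rt,g-Rt[:,2]*.07);to(Rt,g);print(bot.get_obs()['joint_pos'].round(2))
E
```

```text
len 0.07960304388305658 widths 0.028796656543813144 0.028009503719444478 yaw 64.31822283021923 ctr [ 0.46734997 -0.26670961  0.00825   ]
from [ 0.4678 -0.2656  0.1395] rotvec [-0.018  0.735  0.041] d [-0.0718 -0.0029  0.0782]
from [ 0.4678 -0.2656  0.1395] rotvec [-0.018  0.735  0.041] d [-0.0249 -0.0008  0.1301]
[-0.51  0.37 -0.06  1.14 -0.    1.46]
```

```bash
python3 jog.py '{"rx":[0, -0.01, -0.015, -0.018, -0.018, -0.018], "ry":[0.18, 0.36, 0.55, 0.735, 0.735, 0.735], "rz":[0.01, 0.02, 0.03, 0.041, 0.041, 0.041], "sx":[-0.04, -0.06, -0.07, -0.072, -0.072, -0.072], "sy":[-0.002, -0.002, -0.003, -0.003, -0.003, -0.003], "sz":[0.02, 0.04, 0.06, 0.078, 0.078, 0.078], "aperture":[0.085, 0.085, 0.085, 0.085, 0.085, 0.085]}'; python3 - <<'E'
from k import *
f,Rt=lean(np.radians(64.3),TH);o=np.array([.4674,-.2667,0]);g=o-.024*f+[0,0,.0095]
to(Rt,g);c,im=snap('wrist','w7')
for s,ce,q in seg(im,*OR,n=1): print(s[4],ce,cv2.boxPoints(q).round(0).tolist())
E
```

```text
clock: 10.65
eef_pos: [0.4361, -0.3312, 0.0616]
tool_rot: [0.791, 0.497, 0.303, -0.19]
ft_force: [-0.2, -0.1, 0.7]
grip_width: 0.0852
grasp_force: 0.0
from [ 0.4361 -0.3312  0.0616] rotvec [ 0.001  0.002 -0.001] d [0.0007 0.0002 0.0706]
3437 [318.59063136 190.1963922 ] [[296.0, 235.0], [296.0, 136.0], [340.0, 136.0], [340.0, 235.0]]
```

```bash
python3 jog.py '{"rx":[0, 0, 0, 0], "ry":[0, 0, 0, 0], "rz":[0, 0, 0, 0], "sx":[0.0005, 0.0005, 0.0005, 0.0005], "sy":[0, 0, 0, 0], "sz":[0.045, 0.067, 0.07, 0.07], "aperture":[0.085, 0.085, 0.085, 0.085]}'; python3 jog.py '{"rx":[0, 0, 0, 0, 0], "ry":[0, 0, 0, 0, 0], "rz":[0, 0, 0, 0, 0], "sx":[0, 0, 0, 0, 0], "sy":[0, 0, 0, 0, 0], "sz":[0, 0, 0, 0, 0], "aperture":[0.015, 0.015, 0.015, 0.015, 0.015]}'; python3 - <<'E'
from k import *
c,im=snap('wrist','w8')
for s,ce,q in seg(im,*OR,n=1): print(s[4],ce,cv2.boxPoints(q).round(0).tolist(),onz(c,cv2.boxPoints(q),.008).round(4).tolist())
E
```

```text
clock: 11.2
eef_pos: [0.4571, -0.2894, 0.0121]
tool_rot: [0.791, 0.498, 0.303, -0.188]
ft_force: [-0.6, 0.1, -0.2]
grip_width: 0.0852
grasp_force: 0.0
clock: 11.82
eef_pos: [0.4555, -0.2895, 0.0096]
tool_rot: [0.791, 0.496, 0.303, -0.19]
ft_force: [-2.3, -2.8, 3.9]
grip_width: 0.0258
grasp_force: 59.2
7276 [317.41039032 215.88125344] [[287.0, 145.0], [348.0, 145.0], [348.0, 283.0], [287.0, 283.0]] [[0.4678, -0.2257, 0.008], [0.4973, -0.2401, 0.008], [0.4624, -0.3055, 0.008], [0.4381, -0.2937, 0.008]]
```

View pics/w8.png

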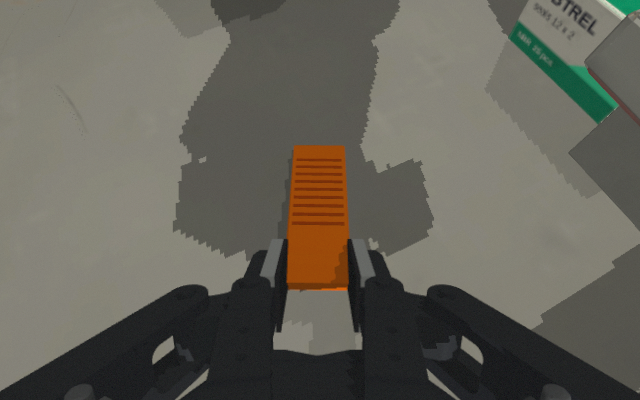

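The wedge is gripped by its tail, with the thin end at (319,146) and straight with the tool. Now the carry waypoints.

```bash
python3 - <<'E'
from k import *
f,Rt=lean(np.radians(97.2),TH);F=np.array([.649,.0225,0]);s=F-.1085*f
for P in([.457,-.287,.06],[.47,-.12,.06],[s[0],s[1]-.005,.06],[s[0],s[1],.0105]): print(np.round(P,3));to(Rt,np.array(P))
t=bot.calibration('top');print('carton',onz(t,[[396,140],[396,178],[424,180]],.053).round(3).tolist())
E
```

```text
[ 0.457 -0.287  0.06 ]
from [ 0.4555 -0.2895  0.0096] rotvec [ 0.386  0.001 -0.429] d [ 0.0359  0.0002 -0.0356]
[ 0.47 -0.12  0.06]
from [ 0.4555 -0.2895  0.0096] rotvec [ 0.386  0.001 -0.429] d [ 0.1518 -0.061   0.0687]
[ 0.663 -0.09   0.06 ]
from [ 0.4555 -0.2895  0.0096] rotvec [ 0.386  0.001 -0.429] d [0.2343 0.0993 0.1428]
[ 0.663 -0.085  0.01 ]
from [ 0.4555 -0.2895  0.0096] rotvec [ 0.386  0.001 -0.429] d [0.2046 0.0972 0.1826]
carton [[0.756, -0.203, 0.053], [0.64, -0.201, 0.053], [0.635, -0.284, 0.053]]
```

```bash
python3 jog.py '{"rx":[0, 0.02, 0.11, 0.2, 0.3, 0.386, 0.386, 0.386, 0.386, 0.386], "ry":[0, 0, 0, 0, 0, 0.001, 0.001, 0.001, 0.001, 0.001], "rz":[0, -0.02, -0.12, -0.22, -0.33, -0.429, -0.429, -0.429, -0.429, -0.429], "sx":[0.018, 0.036, 0.07, 0.11, 0.152, 0.17, 0.192, 0.214, 0.234, 0.234], "sy":[0, 0, -0.015, -0.035, -0.061, -0.021, 0.02, 0.06, 0.099, 0.099], "sz":[-0.018, -0.036, -0.005, 0.03, 0.069, 0.087, 0.106, 0.125, 0.143, 0.143], "aperture":[0.015, 0.015, 0.015, 0.015, 0.015, 0.015, 0.015, 0.015, 0.015, 0.015]}'; python3 - <<'E'
from k import *
f,Rt=lean(np.radians(97.2),TH);F=np.array([.649,.0225,0]);s=F-.1085*f;s[2]=.0105
to(Rt,s);print(bot.get_obs()['joint_pos'].round(2))
c,im=snap('wrist','w9')
E
```

```text
clock: 13.12
eef_pos: [0.6639, -0.0871, 0.0565]
tool_rot: [0.616, 0.701, 0.237, -0.27]
ft_force: [0.8, -1.0, -1.0]
grip_width: 0.0259
grasp_force: 59.2
from [ 0.6639 -0.0871  0.0565] rotvec [-0.004 -0.002  0.003] d [-0.0292 -0.0009  0.0356]
[-0.4   1.02  0.67  1.65  0.62  0.91]
```

View pics/w9.png

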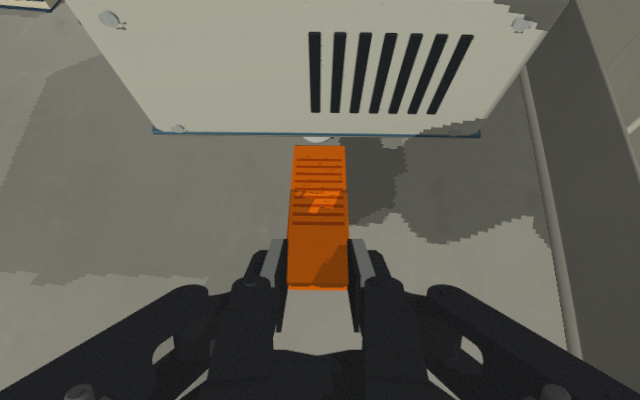

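The foot is visible at (317,138), straight ahead of the wedge axis at (320). The shell edge from (153,130) to (480,135) is centred and square to it. Lowering to the bench.

```bash
python3 jog.py '{"rx":[0, 0, -0.003, -0.003, -0.003], "ry":[0, 0, -0.002, -0.002, -0.002], "rz":[0, 0, 0.002, 0.002, 0.002], "sx":[-0.015, -0.027, -0.029, -0.029, -0.029], "sy":[-0.001, -0.001, -0.001, -0.001, -0.001], "sz":[0.018, 0.033, 0.0355, 0.0355, 0.0355], "aperture":[0.015, 0.015, 0.015, 0.015, 0.015]}'; python3 jog.py '{"rx":[0, 0], "ry":[0, 0], "rz":[0, 0], "sx":[-0.0007, -0.0007], "sy":[0, 0], "sz":[0.0007, 0.0007], "aperture":[0.015, 0.015]}'; cat > m.py <<'E'
from k import *
f,Rt=lean(np.radians(97.2),TH);F=np.array([.649,.0225,0]);p,R=tool();d=p-F
o=bot.get_obs();print('fwd',round(d@f,4),'lat',round(d@np.cross([0,0,1],f),4),'z',p[2].round(4),'F',round(o['ft_force']@f,1),o['ft_force'].round(1),'rv',(R.inv()*Ro.from_matrix(Rt)).as_rotvec().round(3))
t=bot.calibration('top');im=bot.camera('top')
q=proj(t,[.644,.0705,.178])[0];x,y=q.round().astype(int)
cr=im[y-16:y+17,x-36:x+37];cv2.imwrite('pics/lv_%.2f.png'%o['clock'],cr[...,::-1])
lv=seg(im[y-20:y+21,x-40:x+41],*YE,n=1)
h=cv2.cvtColor(cr,cv2.COLOR_RGB2HSV)
g=(h[...,0]>38)&(h[...,0]<75)&(h[...,1]>120);g=cv2.morphologyEx(g.astype(np.uint8),cv2.MORPH_CLOSE,np.ones((3,7)))
ys,xs=np.nonzero(g);r0=int(round(np.median(ys)));row=cr[r0-1:r0+2,xs.min()-3:xs.max()+4].astype(int)
# pale = blue and red high
print('vial cols',xs.min(),xs.max(),'B',row[...,2].max(0).tolist())
E
python3 m.py
```

```text
clock: 13.8
eef_pos: [0.6613, -0.0875, 0.0147]
tool_rot: [0.618, 0.7, 0.238, -0.267]
ft_force: [0.7, -0.9, -0.7]
grip_width: 0.0256
grasp_force: 59.2
clock: 14.05
eef_pos: [0.661, -0.0873, 0.0129]
tool_rot: [0.618, 0.7, 0.237, -0.268]
ft_force: [-0.3, -0.3, -0.6]
grip_width: 0.0258
grasp_force: 59.2
fwd -0.1105 lat 0.0018 z 0.0129 F -0.3 [-0.3 -0.3 -0.6] rv [ 0.002  0.001 -0.002]
vial cols 27 44 B [10, 7, 5, 17, 73, 163, 148, 40, 15, 9, 7, 15, 15, 9, 10, 8, 9, 11, 10, 5, 7, 11, 9, 12]
```

The bubble reads clearly in the top view: 6 px off the vial middle, i.e. the 17 mm stop. Settling the wedge on the bench, then approaching the foot.

```bash
python3 jog.py '{"rx":[0, 0, 0], "ry":[0, 0, 0], "rz":[0, 0, 0], "sx":[-0.0017, -0.0017, -0.0017], "sy":[0, 0, 0], "sz":[0.0019, 0.0019, 0.0019], "aperture":[0.015, 0.015, 0.015]}';  python3 jog.py '{"rx":[0, 0], "ry":[0, 0], "rz":[0, 0], "sx":[-0.0005, -0.0005], "sy":[0, 0], "sz":[0.0005, 0.0005], "aperture":[0.015, 0.015]}'
```

```text
clock: 14.48
eef_pos: [0.6607, -0.0872, 0.0098]
tool_rot: [0.618, 0.699, 0.237, -0.268]
ft_force: [0.5, 0.8, -0.1]
grip_width: 0.0257
grasp_force: 59.3
clock: 14.72
eef_pos: [0.6608, -0.0872, 0.0096]
tool_rot: [0.618, 0.699, 0.237, -0.268]
ft_force: [-0.7, -0.5, 2.5]
grip_width: 0.0256
grasp_force: 59.5
```

```bash
python3 jog.py '{"rx":[0, 0, 0, 0, 0, 0], "ry":[0, 0, 0, 0, 0, 0], "rz":[0, 0, 0, 0, 0, 0], "sx":[0.006, 0.012, 0.018, 0.022, 0.026, 0.026], "sy":[0, 0, 0, 0, 0, 0], "sz":[0.0054, 0.0108, 0.0162, 0.0198, 0.0234, 0.0234], "aperture":[0.015, 0.015, 0.015, 0.015, 0.015, 0.015]}'; python3 m.py;  python3 jog.py '{"rx":[0, 0, 0, 0, 0, 0], "ry":[0, 0, 0, 0, 0, 0], "rz":[0, 0, 0, 0, 0, 0], "sx":[0.0022, 0.0045, 0.0067, 0.009, 0.0112, 0.0112], "sy":[0, 0, 0, 0, 0, 0], "sz":[0.002, 0.004, 0.006, 0.008, 0.01, 0.01], "aperture":[0.015, 0.015, 0.015, 0.015, 0.015, 0.015]}'; python3 m.py
```

```text
clock: 15.48
eef_pos: [0.6566, -0.0515, 0.0096]
tool_rot: [0.618, 0.7, 0.238, -0.269]
ft_force: [0.4, 1.0, 2.7]
grip_width: 0.0258
grasp_force: 59.5
fwd -0.0744 lat 0.0018 z 0.0096 F 1.0 [0.4 1.  2.7] rv [ 0.002 -0.001 -0.001]
vial cols 27 44 B [8, 8, 6, 17, 75, 164, 147, 43, 9, 11, 11, 10, 13, 13, 11, 14, 14, 13, 10, 6, 12, 9, 11, 9]
clock: 16.27
eef_pos: [0.6559, -0.041, 0.0096]
tool_rot: [0.619, 0.7, 0.237, -0.265]
ft_force: [0.5, -8.9, 4.8]
grip_width: 0.026
grasp_force: 60.4
fwd -0.0638 lat 0.0012 z 0.0096 F -8.9 [ 0.5 -8.9  4.8] rv [ 0.005  0.006 -0.002]
vial cols 26 43 B [8, 7, 9, 40, 120, 159, 85, 21, 10, 10, 10, 12, 14, 15, 13, 12, 11, 11, 9, 11, 10, 8, 10, 11]
```

Contact: 9 N, with slight tilt. Keep pushing in slow steps.

```bash
python3 jog.py '{"rx":[0, 0, 0, 0, 0, 0], "ry":[0, 0, 0, 0, 0, 0], "rz":[0, 0, 0, 0, 0, 0], "sx":[0.0015, 0.003, 0.0045, 0.006, 0.0074, 0.0074], "sy":[0, 0, 0, 0, 0, 0], "sz":[0.0013, 0.0027, 0.004, 0.0054, 0.0067, 0.0067], "aperture":[0.015, 0.015, 0.015, 0.015, 0.015, 0.015]}'; python3 m.py
```

```text
clock: 17.08
eef_pos: [0.6547, -0.031, 0.0096]
tool_rot: [0.619, 0.7, 0.237, -0.265]
ft_force: [1.3, -8.9, 3.4]
grip_width: 0.0258
grasp_force: 60.4
fwd -0.0538 lat 0.0011 z 0.0096 F -9.0 [ 1.3 -8.9  3.4] rv [ 0.005  0.005 -0.002]
vial cols 24 42 B [8, 6, 9, 10, 14, 61, 164, 158, 67, 14, 7, 10, 8, 13, 17, 14, 14, 15, 13, 9, 7, 8, 7, 7, 12]
```

```bash
python3 jog.py '{"rx":[0, 0, 0, 0, 0, 0, 0, 0], "ry":[0, 0, 0, 0, 0, 0, 0, 0], "rz":[0, 0, 0, 0, 0, 0, 0, 0], "sx":[0.0015, 0.003, 0.0045, 0.006, 0.0074, 0.0074, 0.0074, 0.0074], "sy":[0, 0, 0, 0, 0, 0, 0, 0], "sz":[0.0013, 0.0027, 0.004, 0.0054, 0.0067, 0.0067, 0.0067, 0.0067], "aperture":[0.015, 0.015, 0.015, 0.015, 0.015, 0.015, 0.015, 0.015]}'; python3 m.py;python3 jog.py '{"rx":[0, 0, 0, 0, 0, 0, 0, 0], "ry":[0, 0, 0, 0, 0, 0, 0, 0], "rz":[0, 0, 0, 0, 0, 0, 0, 0], "sx":[0, 0, 0, 0, 0, 0, 0, 0], "sy":[0, 0, 0, 0, 0, 0, 0, 0], "sz":[0, 0, 0, 0, 0, 0, 0, 0], "aperture":[0.015, 0.015, 0.015, 0.015, 0.015, 0.015, 0.015, 0.015]}'; python3 m.py
```

```text
clock: 18.12
eef_pos: [0.6534, -0.0209, 0.0096]
tool_rot: [0.619, 0.7, 0.237, -0.266]
ft_force: [2.4, -8.2, 5.6]
grip_width: 0.0259
grasp_force: 60.4
fwd -0.0436 lat 0.001 z 0.0096 F -8.5 [ 2.4 -8.2  5.6] rv [ 0.005  0.005 -0.002]
vial cols 23 41 B [9, 6, 7, 12, 14, 12, 13, 11, 13, 64, 148, 150, 52, 12, 14, 14, 16, 13, 13, 11, 10, 14, 8, 11, 11]
clock: 19.18
eef_pos: [0.6534, -0.0209, 0.0096]
tool_rot: [0.619, 0.7, 0.237, -0.266]
ft_force: [1.7, -8.5, 5.2]
grip_width: 0.0259
grasp_force: 60.4
fwd -0.0436 lat 0.0011 z 0.0096 F -8.7 [ 1.7 -8.5  5.2] rv [ 0.005  0.005 -0.002]
vial cols 23 41 B [10, 9, 10, 11, 12, 13, 13, 11, 14, 25, 85, 146, 122, 30, 12, 13, 11, 12, 8, 8, 10, 10, 10, 10, 14]
```

About -2 mm from the middle now. Pushing 2.5 mm more and letting it settle.

```bash
python3 jog.py '{"rx":[0, 0, 0, 0, 0, 0, 0, 0, 0, 0], "ry":[0, 0, 0, 0, 0, 0, 0, 0, 0, 0], "rz":[0, 0, 0, 0, 0, 0, 0, 0, 0, 0], "sx":[0.0009, 0.0019, 0.0019, 0.0019, 0.0019, 0.0019, 0.0019, 0.0019, 0.0019, 0.0019], "sy":[0, 0, 0, 0, 0, 0, 0, 0, 0, 0], "sz":[0.0008, 0.0017, 0.0017, 0.0017, 0.0017, 0.0017, 0.0017, 0.0017, 0.0017, 0.0017], "aperture":[0.015, 0.015, 0.015, 0.015, 0.015, 0.015, 0.015, 0.015, 0.015, 0.015]}'; python3 m.py
```

```text
clock: 20.48
eef_pos: [0.6531, -0.0185, 0.0096]
tool_rot: [0.619, 0.7, 0.237, -0.266]
ft_force: [1.2, -9.2, 5.4]
grip_width: 0.0262
grasp_force: 60.4
fwd -0.0412 lat 0.001 z 0.0096 F -9.3 [ 1.2 -9.2  5.4] rv [ 0.005  0.005 -0.002]
vial cols 23 40 B [9, 5, 9, 13, 10, 10, 15, 12, 12, 7, 48, 136, 143, 71, 17, 15, 12, 12, 7, 8, 8, 9, 11, 11]
```

Centred (index 11.6 against a middle of 11.5). Relieve the push, open, and back out along the tool axis.

```bash
python3 jog.py '{"rx":[0, 0], "ry":[0, 0], "rz":[0, 0], "sx":[-0.0015, -0.0022], "sy":[0, 0], "sz":[-0.0013, -0.002], "aperture":[0.015, 0.015]}';  python3 jog.py '{"rx":[0, 0, 0, 0], "ry":[0, 0, 0, 0], "rz":[0, 0, 0, 0], "sx":[0, 0, 0, 0], "sy":[0, 0, 0, 0], "sz":[0, 0, 0, 0], "aperture":[0.05, 0.05, 0.05, 0.05]}'; python3 m.py; python3 jog.py '{"rx":[0, 0, 0, 0, 0, 0, 0], "ry":[0, 0, 0, 0, 0, 0, 0], "rz":[0, 0, 0, 0, 0, 0, 0], "sx":[-0.001, -0.002, -0.01, -0.01, -0.01, -0.01, -0.01], "sy":[0, 0, 0, 0, 0, 0, 0], "sz":[-0.01, -0.03, -0.07, -0.11, -0.15, -0.18, -0.18], "aperture":[0.05, 0.05, 0.05, 0.05, 0.05, 0.05, 0.05]}'; python3 m.py
python3 - <<'E'
from k import *
Bt=Ro.from_euler('z',97.2,degrees=True).as_matrix();Rt=np.c_[Bt[:,0],-Bt[:,1],-Bt[:,2]]
to(Rt,np.array([.644,.0,.29]))
E
```

```text
clock: 20.78
eef_pos: [0.6531, -0.0186, 0.0096]
tool_rot: [0.618, 0.699, 0.238, -0.268]
ft_force: [2.2, -0.3, 3.7]
grip_width: 0.0259
grasp_force: 59.7
clock: 21.28
eef_pos: [0.652, -0.018, 0.009]
tool_rot: [0.618, 0.7, 0.237, -0.269]
ft_force: [0.7, 0.5, -0.2]
grip_width: 0.05
grasp_force: 0.0
fwd -0.0405 lat 0.0021 z 0.009 F 0.4 [ 0.7  0.5 -0.2] rv [ 0.001  0.    -0.002]
vial cols 23 40 B [5, 8, 8, 10, 8, 13, 14, 10, 9, 12, 48, 138, 143, 72, 19, 13, 11, 10, 10, 11, 10, 9, 12, 11]
clock: 22.2
eef_pos: [0.669, -0.1478, 0.1385]
tool_rot: [0.619, 0.7, 0.238, -0.265]
ft_force: [0.4, 0.1, -1.0]
grip_width: 0.05
grasp_force: 0.0
fwd -0.1714 lat 0.0015 z 0.1385 F 0.1 [ 0.4  0.1 -1. ] rv [ 0.007  0.004 -0.001]
vial cols 23 40 B [9, 6, 11, 12, 13, 14, 15, 11, 10, 11, 46, 131, 139, 68, 18, 8, 9, 14, 8, 7, 11, 8, 14, 9]
from [ 0.6684 -0.1463  0.1368] rotvec [ 0.004 -0.731 -0.003] d [ 0.2126 -0.0062 -0.0151]
```

Still centred after release. Verifying from above with the wrist camera, which is finer.

```bash
python3 jog.py '{"rx":[0, 0, 0, 0, 0.002, 0.003, 0.004, 0.004, 0.004, 0.004], "ry":[0, 0, 0, -0.18, -0.36, -0.54, -0.731, -0.731, -0.731, -0.731], "rz":[0, 0, 0, 0, 0, -0.002, -0.003, -0.003, -0.003, -0.003], "sx":[0.033, 0.067, 0.1, 0.13, 0.155, 0.185, 0.213, 0.213, 0.213, 0.213], "sy":[0, 0, 0, -0.002, -0.004, -0.005, -0.006, -0.006, -0.006, -0.006], "sz":[-0.037, -0.075, -0.112, -0.09, -0.065, -0.04, -0.015, -0.015, -0.015, -0.015], "aperture":[0.05, 0.05, 0.05, 0.05, 0.05, 0.05, 0.05, 0.05, 0.05, 0.05]}'; cat > n.py <<'E'
from k import *
c,im=snap('wrist','v2');print(tool()[0])
h=cv2.cvtColor(im,cv2.COLOR_RGB2HSV)
g=((h[...,0]>38)&(h[...,0]<75)&(h[...,1]>120)).astype(np.uint8)
k,l,s,ce=cv2.connectedComponentsWithStats(cv2.morphologyEx(g,cv2.MORPH_CLOSE,np.ones((9,9))))
i=1+np.argmax(s[1:,4]);x,y,w,hh=s[i,:4];print('vial box',x,y,w,hh)
xc=int(round(ce[i][0]));col=im[y-3:y+hh+3,xc-2:xc+3].astype(int)
print('R',col[...,0].mean(1).round().astype(int).tolist());print('G',col[...,1].mean(1).round().astype(int).tolist())
for s_,ce_,q in seg(im,*YE,n=2): print(ce_.round(1),onz(c,cv2.boxPoints(q),.182).round(3).tolist())
for s_,ce_,q in seg(im,*OR,n=1): print('wedge',s_[4],ce_.round(1),onz(c,cv2.boxPoints(q),.015).round(3).tolist())
for yy in (y,y+hh): print(onz(c,[xc,yy],.182).round(4))
E
python3 n.py
```

```text
clock: 23.5
eef_pos: [0.6436, -0.0, 0.2888]
tool_rot: [0.662, 0.75, -0.001, -0.002]
ft_force: [0.5, 0.3, -0.2]
grip_width: 0.0499
grasp_force: 0.0
[ 6.43771831e-01 -6.16862543e-04  2.88853905e-01]
vial box 319 45 18 75
R [189, 181, 115, 81, 81, 81, 81, 81, 82, 81, 81, 81, 81, 81, 81, 80, 82, 81, 81, 80, 81, 81, 82, 81, 81, 70, 21, 42, 72, 81, 82, 81, 81, 81, 81, 88, 126, 161, 180, 192, 197, 197, 198, 205, 209, 201, 137, 81, 80, 81, 80, 81, 80, 53, 22, 43, 74, 81, 80, 80, 80, 80, 80, 80, 79, 80, 79, 79, 79, 80, 80, 80, 80, 80, 79, 80, 80, 80, 121, 163, 185]
G [145, 139, 147, 150, 149, 150, 150, 150, 150, 150, 149, 150, 150, 149, 150, 149, 150, 150, 150, 149, 149, 150, 150, 150, 149, 130, 20, 73, 129, 149, 149, 150, 149, 150, 150, 148, 153, 169, 186, 199, 204, 204, 205, 210, 214, 211, 175, 150, 149, 150, 149, 150, 149, 95, 30, 73, 136, 149, 148, 149, 149, 149, 149, 149, 149, 148, 149, 148, 149, 149, 149, 149, 148, 149, 148, 149, 148, 129, 97, 126, 142]
[327.6  92.1] [[0.623, 0.132, 0.182], [0.642, 0.134, 0.182], [0.66, 0.013, 0.182], [0.638, 0.011, 0.182]]
[[0.6356 0.105  0.182 ]]
[[0.6421 0.0557 0.182 ]]
```

The black lines are at indices 26.3 and 54.2 (middle 40.2) and the bubble centre is at about 41, so the offset is about 0.5 mm. The vial's ~9 mm leftward move matches pure tilting, so the box did not slide. Handing in.

```bash
python3 -c "
from workcell import bot
print(bot.job_done())"
```

```text
the job is handed in; nothing more can be done
None
```

The job is handed in at about 24 s: the level lies across the top, the wedge is holding the right foot up, and the bubble stands about 0.5 mm from the middle (limit 3.5 mm), with no sign that the salinometer slid and the robot clear of everything.

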